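# Clear the welding bench: stand bottle, can and jar on the riser

### The job

Before the next weld, get the three containers off the bench: stand the square bottle that has fallen over, the spray can and the squat lidded jar upright on the flat steel riser, each with its whole foot on it, wherever there is room beside the small tin already there. Set them down gently rather than dropping them, keep the can and the jar upright on the way, and do not bump the tacked post or disturb the tin, the magnet or the brush.

Things in the scene. Friction and masses are not known exactly. Their poses are not given: they have to be found in the camera images.
- stand: Fixed dark steel riser, a plain flat-topped slab 110 mm (its x) by 380 mm (its y), top 30 mm above the bench. Origin at the centre of its underside on the bench; z up. It lies beyond the containers, long side roughly across the robot's view.
- bottle_center (a point): Grey square plastic bottle, 170 mm long with black cap, lying on a flat side. Point on its long axis half-way along (27 mm above the bench as it lies). Its x runs from base to cap; z up as it lies. Body 54 x 54 mm from the base (85 mm from this point, at -x) to 40 mm past it; then a neck and a 38 mm wide cap. Standing: x up, point 85 mm above its foot. 0.2 to 0.4 kg.
- can_center (a point): Bare aluminium spray can standing upright, 56 mm diameter, 150 mm tall; the straight wall ends 118 mm up, then it narrows to a cap of 36 mm diameter. Point on its axis, half-way up (75 mm above its foot); z up. About 0.2 to 0.4 kg.
- jar_center (a point): Squat steel jar standing upright, 75 mm tall, 62 mm diameter with a dark lid of 64 mm diameter on the upper 18 mm. Point on its axis, half-way up (37.5 mm above its foot); z up. About 0.25 to 0.5 kg.
- tin_center (a point): Small open steel tin with brass tips in it, 50 mm diameter, 50 mm tall, loose on the riser. Point on its axis, half-way up. Leave it where it stands.
- post: Fixed upright square steel tube, tacked to the bench: 40 x 40 mm, top 154 mm above the bench, on a 50 x 50 x 6 mm foot plate. Origin at the centre of its underside. It stands between the right-hand container and the riser; do not bump it.
- magnet: Grey block magnet lying on the bench, 70 (x) x 45 (y) x 18 mm tall. Origin at the centre of its underside. Leave it.
- brush: Hand brush lying on the bench, 180 mm long along its x, under 45 mm tall. Origin at the middle of its underside. Leave it.
There are look-alikes about, which are no part of the job. Leave any orange look-alike of the part that bears bottle_center alone. What is shaped like the part that bears can_center but green is not meant.

How it is judged:
At the end, for the whole second after the job is handed in: Bottle (cap up), can and jar all stand on the riser, upright within 4 degrees, foot at the height of its top within 5 mm and wholly on it (2 to 4 mm of overhang allowed); tin within 20 mm, magnet and brush within 30 mm of where they were (x of bottle_center in the frame of stand between -0.032 and 0.032 m and y of bottle_center in the frame of stand between -0.167 and 0.167 m and z of bottle_center in the frame of stand between 0.11 and 0.12 m and angle between bottle_center's own x axis and vertical below 0.07 rad and x of can_center in the frame of stand between -0.03 and 0.03 m and y of can_center in the frame of stand between -0.165 and 0.165 m and z of can_center in the frame of stand between 0.1 and 0.11 m and angle between each of can_center, jar_center's own z axis and vertical below 0.07 rad and x of jar_center in the frame of stand between -0.027 and 0.027 m and y of jar_center in the frame of stand between -0.162 and 0.162 m and z of jar_center in the frame of stand between 0.0625 and 0.0725 m and distance of tin_center from where it was at the start of the episode below 0.02 m and distance of each of magnet, brush from where it was at the start of the episode below 0.03 m); the robot touches nothing.
It fails at once if the can or the jar was tipped more than 40 degrees (angle between any of can_center, jar_center's own z axis and vertical above 0.7 rad).
It fails at once if the tacked post was bumped (over 8 N) (contact force between post and anything else above 8 N).
It fails at once if the tin was pushed over 20 mm (distance of tin_center from where it was at the start of the episode above 0.02 m).
It fails at once if magnet or brush was pushed over 30 mm (distance of any of magnet, brush from where it was at the start of the episode above 0.03 m).
It fails at once if something was dropped or slammed on the riser (over 60 N) (contact force between stand and anything else above 60 N).
It also fails if it takes over 72 s, if anything falls off the work surface, if the arm or the gripper's body presses on something with over 40 N, if the wrist force passes 120 N, or if a joint passes its speed limit or range.

### The arm

A 6-joint arm with a two-finger parallel gripper is mounted at the origin on the work surface. World frame = base frame: x ahead of the robot, y to its left, z up, the work surface at z = 0. Lengths are in m, angles in rad, forces in N, time in s.
With the tool pointing down it reaches from about 0.3 to 0.775 m from the base axis. Payload 14.6 kg.
Tool frame: the origin (TCP) lies at the very end of the fingers, on their centre line; the grasp point (between the pads) lies 19 mm behind it; x points along the fingers, z is the direction in which the jaws open and shut, and the axes are right-handed (so a half turn about x gives the same grasp; the last joint's range is limited). The gripper opens to 94 mm and grips with 3 to 60 N. Pads are 16 mm wide; open, the fingers measure 119 mm over their backs; the gripper's body (75 mm by 177 mm) begins 78 mm behind the grasp point.
Start: joints at [1.204, 0.3, 1.521, -0, 1.321, -0.067], TCP at [0.162, 0.525, 0.205] pointing down, gripper open.
Joint ranges: [-3.03, 3.03], [-0.79, 2.21], [0.23, 2.52], [-1.04, 4.18], [0, 3.07], [-2.55, 2.55]. Speed limits (rad/s): [2.22, 2.22, 2.57, 3.14, 3.14, 3.14].

### API

Orientations are given as [roll, pitch, yaw] about the fixed x, y, z axes, in that order (R = Rz(yaw) Ry(pitch) Rx(roll)).
In Python, from station import ctrl gives the robot as it stands. The module is installed in compiled form; this text tells all that it offers.
- The arm moves only by the tool servo_tool, never from a script. Its argument "motion" is one flat list of numbers, 4 for each row, row after row: the shift along the tool's x, y, z in mm, then the turn about the tool's x in degrees. In form: [dx, dy, dz, roll, dx, dy, dz, roll, ...]. A call has 1 to 20 rows; each row is the pose to reach, as a shift and turn from the pose commanded when the call began, along the tool's axes at that moment; what a row does not reach only later rows make up. A row lasts 1/8 s, in which the tool goes at most 62.5 mm and 10.7 degrees, less where a joint would pass 70% of its speed; a pose out of reach is approached as far as the arm can. A call with a gripper value outside its range is refused whole. "gripper" is the opening, from 0 (shut) to 1 (fully open), set as the call begins (left out, the last holds). The fingers move at their own pace and stop on an object; "force" is the grip in N (left out, the last holds). Time passes only in rows, so rows that repeat a pose let the fingers close. It gives the time, the measured TCP pose, the force and the opening at its end, in the units of the state.
- ctrl.get_obs(): the state, without advancing time (a new reading comes with each control period).
- ctrl.camera(name): name is "scene" or "side" or "wrist"; returns a dict with "color" (420x560x3 uint8, red, green, blue), "z_map" (420x560 float32, m along the optical axis (not along the pixel's ray), 0 where there is no reading), "fx", "fy", "cx", "cy" (pixels), "rvec" (rotation vector, rad) and "tvec" (3), from world to camera coordinates, as OpenCV has them. Camera axes: x right, y down, z forward; pixel columns grow to the right and rows downward; lengths in m; the calibration is good to about 2 mm. A picture is of the moment at which its call begins.
- ctrl.hand_in(): hands the job in, once; it reports no verdict.
The state is a dict: "time_s": time; "qpos": joint angles; "joint_vel": joint speeds; "tau": joint torques, N m; "ee_pos": TCP position; "eef_rot": TCP orientation; "force": force on the tool from outside, world axes, zero at the start; "moment": the same for the moment, N m; "grip_width": finger opening in m.
Only numpy, scipy, OpenCV 4.12 (cv2) and the standard library are available. Lean on these libraries where they do the work, as an engineer would, in place of code of your own. Each camera call takes 0.05 s, during which the arm holds its last target.

## Working session

There is one attempt and no reset: what is moved stays moved. The work goes in short steps, Python scripts to look and compute and a tool call to move; the robot and the scene stay as the last step left them, time stands still between calls to the robot, and variables do not carry over. Pictures are saved under pics/ and viewed, and the job is handed in when it is done.

Besides the shell and the picture viewer there is one more tool, called after "Emit:" as name(argument=value, ...) on one line, values as JSON. servo_tool: Moves the arm, as the interface text tells. Its arguments: {"type":"object","properties":{"motion":{"type":"array","items":{"type":"number"}},"gripper":{"type":"number"},"force":{"type":"number"}},"required":["motion"]}

```bash
mkdir -p pics; ls; cat > h.py <<'E'
import numpy as np,cv2
from station import ctrl
from scipy.spatial.transform import Rotation as Ro
def cap(n):
    c=ctrl.camera(n); return c
def save(c,f): cv2.imwrite('pics/'+f,cv2.cvtColor(c['color'],cv2.COLOR_RGB2BGR))
def pts(c):
    z=c['z_map'].astype(float); v,u=np.indices(z.shape)
    P=np.stack([(u-c['cx'])/c['fx']*z,(v-c['cy'])/c['fy']*z,z],-1)
    R=cv2.Rodrigues(np.array(c['rvec'],float))[0]; t=np.array(c['tvec'],float).ravel()
    W=(P-t)@R; W[z==0]=np.nan
    return W
E
python3 - <<'E'
from h import *
o=ctrl.get_obs(); print(o)
for n in['scene','side','wrist']:
    c=cap(n); save(c,n+'0.png'); np.savez('/tmp/'+n+'0.npz',**c)
    R=cv2.Rodrigues(np.array(c['rvec'],float))[0]; print(n,-R.T@np.array(c['tvec']).ravel(),R[2])
E
```

```text
pics
{'time_s': 0.0, 'qpos': array([ 1.20440763e+00,  3.00475442e-01,  1.52155666e+00,  2.97337557e-05,
        1.32067348e+00, -6.66143112e-02]), 'joint_vel': array([-1.62133447e-03,  4.82807028e-04, -3.99608511e-05,  1.39435519e-03,
       -5.12174076e-04,  4.96723462e-04]), 'tau': array([-8.47620668e-04, -5.31812525e+01, -3.52739668e+01,  7.07448763e-02,
        2.43707048e-02, -1.53810365e-04]), 'ee_pos': array([0.16233235, 0.52524132, 0.20489427]), 'eef_rot': array([ 3.04910625,  1.56968302, -1.96306448]), 'force': array([-0.18184964, -0.16010236,  0.07204765]), 'moment': array([0.003378  , 0.00217353, 0.04895627]), 'grip_width': 0.09408970946528879}
scene [ 1.25224066 -0.78525506  1.05177776] [-0.52612687  0.54893157 -0.64951108]
side [ 0.17845559 -0.57125131  0.8384858 ] [ 0.30987237  0.58539785 -0.74919188]
wrist [0.08378171 0.54985136 0.38466837] [ 0.26800986 -0.0840969  -0.95973873]
```

View pics/scene0.png

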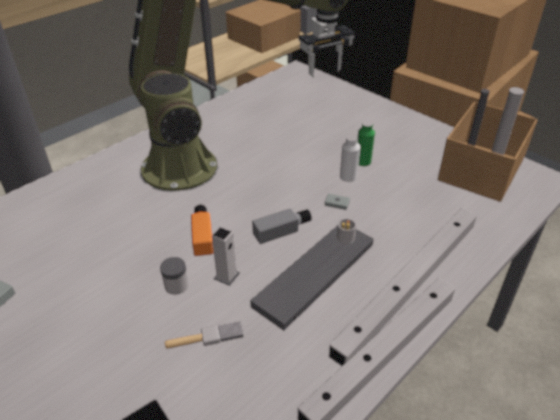

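View pics/side0.png

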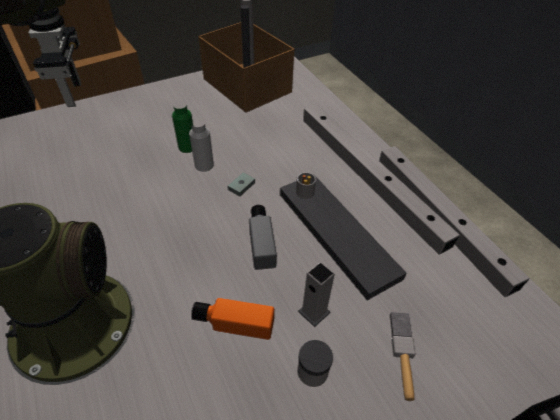

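View pics/wrist0.png

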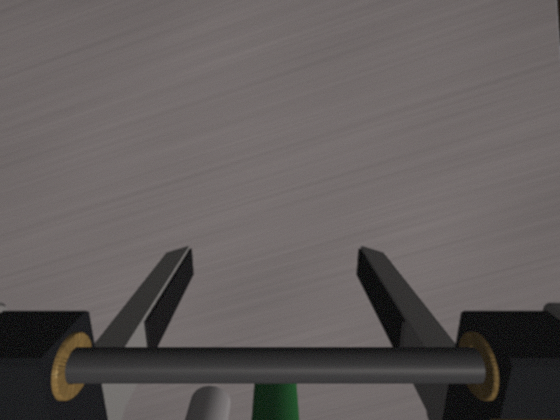

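The scene view shows the riser at about (313,272) px with the tin at (347,232). The grey bottle is at (280,225), the can at (349,160), the jar at (174,275) and the post at (226,257). The brush is at (205,335) and the magnet at (337,201). The orange bottle and green can are decoys. Next I'll measure the poses.

```bash
cat > m.py <<'E'
from h import *
A=[]
for n in['scene','side']:
    c=dict(np.load('/tmp/%s0.npz'%n)); W=pts(c); col=c['color']
    m=np.isfinite(W[...,2])&(W[...,2]>-.02)&(W[...,2]<.2)&(W[...,0]>.1)&(W[...,0]<.85)&(abs(W[...,1])<.6)
    b=m&(abs(W[...,2])<.006); print(n,'bench z',np.median(W[b][:,2]))
    A.append((W[m],col[m]))
    # clusters
    mm=(m&(W[...,2]>.010)).astype(np.uint8)
    k,l,s,ce=cv2.connectedComponentsWithStats(mm)
    for i in range(1,k):
        if s[i,4]<60: continue
        w=W[l==i]; print(i,s[i,4],ce[i].round(),'mean',w.mean(0).round(3),'lo',w.min(0).round(3),'hi',np.percentile(w,98,axis=0).round(3),col[l==i].mean(0).round())
P=np.vstack([a[0] for a in A]);C=np.vstack([a[1] for a in A])
# top-down maps
S=700
im=np.zeros((600,800,3),np.uint8)
o=np.argsort(P[:,2])
x=((0.85-P[o,0])*800).astype(int); y=((0.5-P[o,1])*800).astype(int)
ok=(x>=0)&(x<600)&(y>=0)&(y<800)
im[x[ok],y[ok]]=C[o][ok][:,::-1]
im=cv2.dilate(im,np.ones((2,2)))
cv2.imwrite('pics/top0.png',im)
E
python3 m.py
```

```text
scene bench z 0.00036299023912676883
2 1226 [357. 153.] mean [0.435 0.377 0.083] lo [0.386 0.312 0.01 ] hi [0.458 0.454 0.146] [ 92. 108.  93.]
5 226 [187. 137.] mean [ 0.112 -0.027  0.182] lo [ 0.1   -0.066  0.158] hi [0.124 0.008 0.199] [44. 43. 40.]
7 3066 [476. 168.] mean [0.748 0.551 0.09 ] lo [0.632 0.523 0.01 ] hi [0.843 0.578 0.16 ] [88. 68. 50.]
13 168 [199. 179.] mean [ 0.11  -0.006  0.015] lo [ 0.1   -0.071  0.01 ] hi [0.124 0.05  0.027] [97. 95. 70.]
22 264 [337. 201.] mean [0.494 0.213 0.017] lo [0.454 0.182 0.01 ] hi [0.529 0.245 0.023] [126. 128. 125.]
23 1955 [213. 243.] mean [ 0.412 -0.195  0.073] lo [ 0.232 -0.235  0.01 ] hi [ 0.498 -0.111  0.156] [138. 103.  81.]
24 1248 [279. 224.] mean [ 0.463 -0.001  0.042] lo [ 0.405 -0.071  0.01 ] hi [0.497 0.089 0.058] [95. 92. 93.]
25 3009 [408. 275.] mean [0.831 0.099 0.048] lo [ 0.795 -0.213  0.01 ] hi [0.849 0.394 0.054] [159. 151. 151.]
26 5269 [312. 274.] mean [ 0.645 -0.064  0.032] lo [ 0.571 -0.239  0.01 ] hi [0.7   0.129 0.076] [92. 88. 90.]
30 810 [174. 274.] mean [ 0.418 -0.326  0.058] lo [ 0.373 -0.353  0.01 ] hi 
[... 1147 characters left out ...]
57] [44. 42. 41.]
11 453 [122. 301.] mean [ 0.11  -0.005  0.014] lo [ 0.1   -0.073  0.01 ] hi [0.122 0.057 0.029] [60. 61. 38.]
12 2340 [236. 317.] mean [ 0.311 -0.168  0.046] lo [ 0.229 -0.225  0.01 ] hi [ 0.376 -0.109  0.057] [134.  62.  21.]
13 1314 [403. 349.] mean [ 0.589 -0.369  0.019] lo [ 0.533 -0.456  0.01 ] hi [ 0.638 -0.3    0.023] [114. 100.  86.]
15 1273 [314. 362.] mean [ 0.4   -0.327  0.065] lo [ 0.374 -0.353  0.01 ] hi [ 0.433 -0.294  0.078] [50. 48. 49.]
16 512 [538. 410.] mean [ 0.705 -0.576  0.065] lo [ 0.676 -0.596  0.012] hi [ 0.767 -0.566  0.092] [20. 19. 19.]
17 72 [555. 412.] mean [ 0.751 -0.593  0.034] lo [ 0.746 -0.6    0.022] hi [ 0.759 -0.588  0.042] [64. 60. 60.]
```

```bash
sleep 1
```

```text
(no output)
```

View pics/top0.png

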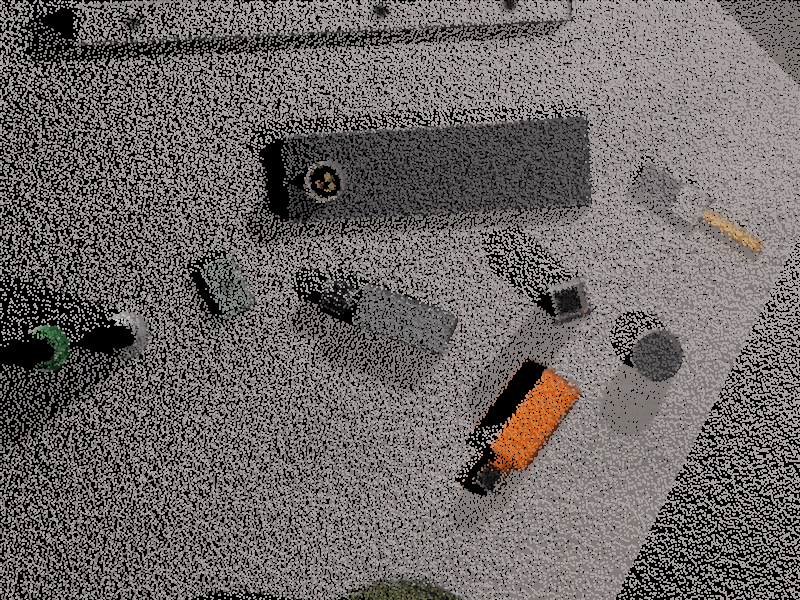

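The composed top view shows the riser at (430,170) px, slightly rotated, with the tin near its left end. The bottle is at (380,315) with its cap towards the upper left. The jar is at (657,356), the post at (568,300) and the can at (130,335). Now the fits.

```bash
cat >> m.py <<'E'
print('-----')
from scipy.optimize import least_squares
def sel(x0,x1,y0,y1,z0,z1): 
    return P[(P[:,0]>x0)&(P[:,0]<x1)&(P[:,1]>y0)&(P[:,1]<y1)&(P[:,2]>z0)&(P[:,2]<z1)]
def circ(n,Q,r):
    f=lambda p:np.hypot(Q[:,0]-p[0],Q[:,1]-p[1])-r
    s=least_squares(f,Q[:,:2].mean(0),loss='soft_l1',f_scale=.002); print(n,len(Q),s.x.round(4),'rms',np.median(abs(s.fun)).round(4),'free r',least_squares(lambda p:np.hypot(Q[:,0]-p[0],Q[:,1]-p[1])-p[2],[*s.x,r],loss='soft_l1',f_scale=.002).x.round(4))
circ('can',sel(.37,.46,.30,.36,.02,.11),.028)
circ('can cap',sel(.37,.46,.30,.36,.135,.145),.018)
circ('green',sel(.37,.46,.41,.48,.02,.11),.028)
circ('jar',sel(.36,.46,-.37,-.28,.01,.05),.031)
circ('jarlid',sel(.36,.46,-.37,-.28,.059,.072),.032)
circ('tin',sel(.58,.68,.03,.13,.036,.074),.025)
def rect(n,Q):
    r=cv2.minAreaRect((Q[:,:2]*1000).astype(np.float32)); print(n,len(Q),r, 'z',np.median(Q[:,2]))
rect('stand',sel(.55,.72,-.26,.15,.027,.032))
rect('bottle body top',sel(.38,.52,-.09,.11,.051,.056))
rect('bottle all',sel(.38,.52,-.09,.11,.012,.06))
rect('post top',sel(.43,.52,-.25,-.17,.150,.158))
rect('post',sel(.43,.52,-.25,-.17,.02,.158))
rect('orange top',sel(.2,.4,-.25,-.09,.050,.056))
E
python3 m.py | sed -n '/-----/,$p'
```

```text
-----
can 911 [0.4305 0.3462] rms 0.0014 free r [0.4306 0.3445 0.0265]
can cap 70 [0.4306 0.3458] rms 0.0016 free r [0.4307 0.3439 0.0163]
green 731 [0.4138 0.4467] rms 0.0016 free r [0.414  0.445  0.0265]
jar 512 [ 0.4058 -0.3196] rms 0.0007 free r [ 0.4058 -0.32    0.0307]
jarlid 196 [ 0.4056 -0.3196] rms 0.0008 free r [ 0.4055 -0.3205  0.0312]
tin 547 [0.6233 0.094 ] rms 0.0015 free r [0.6233 0.0928 0.0232]
stand 7128 ((637.9815063476562, -45.65486145019531), (113.32703399658203, 383.4112548828125), 3.4874584674835205) z 0.030174759741814258
bottle body top 1179 ((456.2939147949219, 11.109214782714844), (161.04786682128906, 57.77074432373047), 70.74807739257812) z 0.0539214676314269
bottle all 2564 ((457.6651611328125, 15.693717956542969), (173.0973358154297, 60.256587982177734), 71.03473663330078) z 0.052077778280180426
post top 568 ((474.9954833984375, -210.91177368164062), (42.6302604675293, 43.68684005737305), 15.723042488098145) z 0.1546679219587257
post 2218 ((475.5223693847656, -210.75372314453125), (44.908790588378906, 43.70396041870117), 15.640007972717285) z 0.11101907309623943
orange top 1671 ((317.5379943847656, -163.3428955078125), (56.292396545410156, 148.6065673828125), 52.97084426879883) z 0.05394589376574722
```

```bash
cat >> h.py <<'E'
def pose():
    o=ctrl.get_obs(); return np.array(o['ee_pos']),Ro.from_euler('xyz',o['eef_rot']).as_matrix(),o
def plan(tx,ty,tz,jaw=None):
    """TCP target (m), jaw axis yaw in deg (mod 180)"""
    p,R,o=pose(); d=R.T@(np.array([tx,ty,tz])-p)*1000
    cur=np.degrees(np.arctan2(R[1,2],R[0,2])); q=np.degrees(o['qpos'])
    print('t',round(o['time_s'],2),'pos',p.round(4),'jaw',cur.round(2),'q1',q[0].round(1),'q6',q[5].round(1),'w',round(o['grip_width'],4))
    print('shift',d.round(1))
    if jaw is not None:
        k=(jaw-cur+90)%180-90
        q1n=np.degrees(np.arctan2(ty,tx))
        for a in (k,k-180,k+180):
            # tool x is down: +roll turns jaw yaw by -roll
            print(' roll',round(-a,1),'dyaw',round(a,1),'q6 est +/-',round(q[5]+(a-(q1n-q[0])),0),round(q[5]-(a-(q1n-q[0])),0))
E
python3 - <<'E'
from h import *
p,R,o=pose(); print(R.round(4))
print('can');plan(.4305,.346,.16,np.degrees(np.arctan2(-.0165,.1))*-1)
print('canang perpendicular to green dir',np.degrees(np.arctan2(.1,-.0165))-90)
plan(.4305,.346,.076,9.4)
E
```

```text
[[-3.000e-04 -9.554e-01  2.953e-01]
 [-8.000e-04  2.953e-01  9.554e-01]
 [-1.000e+00  1.000e-04 -9.000e-04]]
can
t 0.15 pos [0.1624 0.5253 0.205 ] jaw 72.82 q1 69.0 q6 -3.8 w 0.094
shift [  45.1 -309.1  -92.1]
 roll 63.5 dyaw -63.5 q6 est +/- -37.0 29.0
 roll 243.5 dyaw -243.5 q6 est +/- -217.0 209.0
 roll -116.5 dyaw 116.5 q6 est +/- 143.0 -151.0
canang perpendicular to green dir 9.369385096487477
t 0.15 pos [0.1624 0.5253 0.205 ] jaw 72.82 q1 69.0 q6 -3.8 w 0.094
shift [ 129.1 -309.1  -92. ]
 roll 63.4 dyaw -63.4 q6 est +/- -37.0 29.0
 roll 243.4 dyaw -243.4 q6 est +/- -217.0 209.0
 roll -116.6 dyaw 116.6 q6 est +/- 143.0 -151.0
```

Emit:
servo_tool(motion=[0,-39,-12,8,0,-77,-23,16,0,-116,-35,24,0,-155,-46,32,0,-193,-58,40,0,-232,-69,48,0,-270,-81,56,0,-309,-92,63.5,0,-309,-92,63.5,0,-309,-92,63.5], gripper=1)

```text
time_s: 1.4
ee_pos: [0.43, 0.3466, 0.2053]
eef_rot: [-3.06, 1.57, -2.896]
force: [-0.1, 0.8, 0.0]
grip_width: 0.0939
```

```bash
python3 - <<'E'
from h import *
plan(.4305,.346,.076,9.4)
c=cap('wrist');save(c,'w1.png')
E
```

```text
t 1.4 pos [0.43   0.3466 0.2053] jaw 9.41 q1 35.1 q6 25.7 w 0.0939
shift [129.3  -0.6   0.5]
 roll 0.0 dyaw -0.0 q6 est +/- 22.0 29.0
 roll 180.0 dyaw -180.0 q6 est +/- -158.0 209.0
 roll -180.0 dyaw 180.0 q6 est +/- 202.0 -151.0
```

View pics/w1.png

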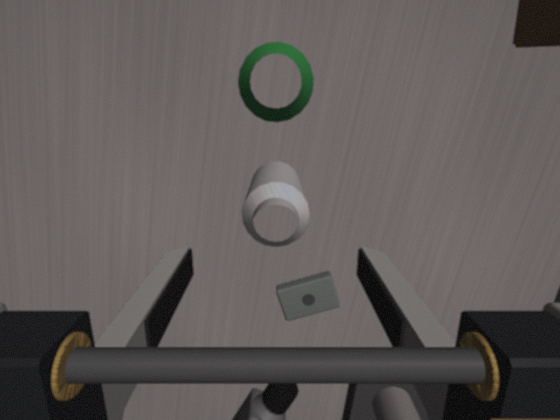

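The wrist view shows the can at (276,210) px, centred between the fingers at columns 190–360, and a green ring above it at (276,80). I'll check the can's position from wrist depth.

```bash
python3 - <<'E'
from h import *
for n in['wrist','scene']:
    c=cap(n);W=pts(c);save(c,n+'2.png')
    if n=='wrist':
        R=cv2.Rodrigues(np.array(c['rvec'],float))[0];print(-R.T@np.array(c['tvec']).ravel(),R)
        for u,v in[(276,225),(276,185),(276,80),(276,48),(245,80),(306,290),(276,165)]: print(u,v,W[v,u].round(4),c['color'][v,u])
E
```

```text
[0.41638148 0.42821249 0.38505823] [[ 0.98632025  0.16483361 -0.00150179]
 [ 0.15856566 -0.946246    0.28191389]
 [ 0.04504782 -0.27829551 -0.95943854]]
276 225 [ 4.389e-01  3.001e-01 -1.000e-04] [113 105 107]
276 185 [0.4263 0.3733 0.1212] [162 162 167]
276 80 [0.4121 0.4594 0.002 ] [110 103 103]
276 48 [0.4099 0.4702 0.1236] [ 50 107  59]
245 80 [0.3917 0.4457 0.1254] [24 54 29]
306 290 [0.4869 0.2312 0.0187] [90 94 92]
276 165 [0.4262 0.3749 0.0276] [129 124 124]
```

View pics/scene2.png

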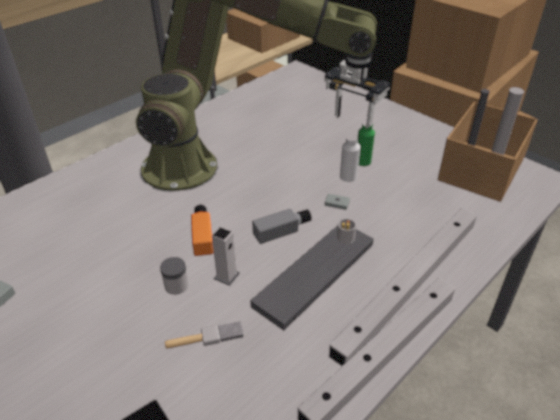

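The can heads are clipped by the wrist camera's near plane. The can's wall point is 27.6 mm from the fitted axis, which matches its 28 mm radius. Descending.

Emit:
servo_tool(motion=[30,0,0,0,60,0,0,0,90,0,0,0,115,0,0,0,129,0,0,0,129,0,0,0])

```text
time_s: 2.3
ee_pos: [0.43, 0.3464, 0.0761]
eef_rot: [-2.69, 1.57, -2.526]
force: [-0.6, -0.4, 0.3]
grip_width: 0.094
```

Emit:
servo_tool(motion=[0,0,0,0,0,0,0,0,0,0,0,0,0,0,0,0,0,0,0,0,0,0,0,0], gripper=0, force=20)

```text
time_s: 3.05
ee_pos: [0.4306, 0.3464, 0.0767]
eef_rot: [0.274, 1.57, 0.437]
force: [0.1, -0.6, 1.7]
grip_width: 0.0559
```

```bash
python3 - <<'E'
from h import *
c,s=np.cos(np.radians(3.5)),np.sin(np.radians(3.5))
for n,y in[('jar',-.145),('bottle',-.045),('can',.055)]: print(n,(.638-s*y),(-.0457+c*y))
plan(.638-s*.055,-.0457+c*.055,.22,3.5)
E
```

```text
jar 0.6468520382325542 -0.1904295457711707
bottle 0.6407471842790685 -0.09061606592898401
can 0.6346423303255829 0.009197413913202682
t 3.05 pos [0.4306 0.3464 0.0767] jaw 9.32 q1 35.0 q6 25.7 w 0.0559
shift [-143.3 -365.7  146.8]
 roll 5.8 dyaw -5.8 q6 est +/- 54.0 -3.0
 roll 185.8 dyaw -185.8 q6 est +/- -126.0 177.0
 roll -174.2 dyaw 174.2 q6 est +/- 234.0 -183.0
```

Emit:
servo_tool(motion=[-10,0,0,0,-40,0,0,0,-80,0,0,0,-110,0,0,0,-120,-24,10,0,-120,-60,24,0,-120,-100,40,1,-120,-140,56,2,-120,-180,72,3,-120,-220,88,4,-120,-260,104,5,-120,-300,120,5.8,-120,-335,134,5.8,-120,-355,143,5.8,-120,-366,147,5.8,-120,-366,147,5.8,-120,-366,147,5.8])

```text
time_s: 5.18
ee_pos: [0.6345, 0.01, 0.1966]
eef_rot: [2.002, 1.571, 2.064]
force: [-0.2, 0.2, -2.6]
grip_width: 0.0556
```

```bash
python3 - <<'E'
from h import *
plan(.6346,.0092,.1077,3.5)
for n in ['scene','side']:
    c=cap(n);save(c,n+'3.png');W=pts(c);np.savez('/tmp/%s3.npz'%n,**c)
    q=W[(abs(W[...,0]-.6346)<.04)&(abs(W[...,1]-.009)<.04)&(W[...,2]>.1)&(W[...,2]<.3)]
    print(n,len(q),q[:,2].min(), [q[(q[:,2]>a)&(q[:,2]<a+.02)].mean(0).round(4) for a in(.13,.16,.19)])
E
```

```text
t 5.17 pos [0.6345 0.01   0.1966] jaw 3.58 q1 -2.4 q6 -6.0 w 0.0556
shift [88.9 -0.8  0.1]
 roll 0.1 dyaw -0.1 q6 est +/- -9.0 -3.0
 roll 180.1 dyaw -180.1 q6 est +/- -189.0 177.0
 roll -179.9 dyaw 179.9 q6 est +/- 171.0 -183.0
scene 1357 0.11908145029870494 [array([ 0.6473, -0.0063,  0.1397]), array([ 0.6466, -0.0064,  0.1699]), array([ 0.6442, -0.0079,  0.2013])]
side 1501 0.11877310724420526 [array([ 0.6212, -0.0087,  0.14  ]), array([ 0.6209, -0.0086,  0.1701]), array([ 0.6257, -0.0117,  0.2007])]
```

View pics/side3.png

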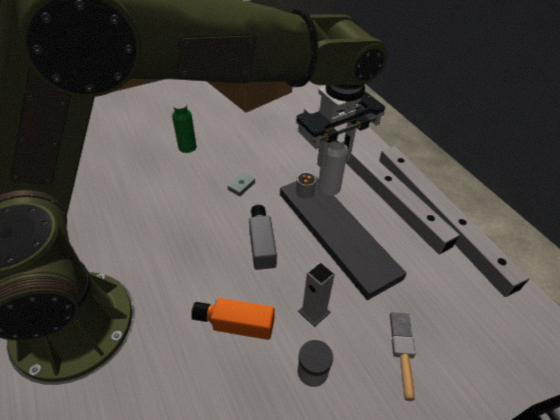

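The can hangs upright over the riser at (332,170) px. Its lowest point reads 0.119 m, so about 89 mm remains to lower.

Emit:
servo_tool(motion=[25,0,0,0,50,0,0,0,70,0,0,0,80,0,0,0,84,0,0,0,86,0,0,0,87,0,0,0,88,0,0,0,88,0,0,0,88,0,0,0])

```text
time_s: 6.52
ee_pos: [0.6349, 0.0089, 0.1086]
eef_rot: [-0.138, 1.571, -0.076]
force: [-0.7, -1.2, -2.6]
grip_width: 0.056
```

Emit:
servo_tool(motion=[0.5,0,0,0,1,0,0,0,1,0,0,0])

```text
time_s: 6.9
ee_pos: [0.6348, 0.009, 0.1074]
eef_rot: [-3.093, 1.571, -3.032]
force: [0.6, 0.3, -3.7]
grip_width: 0.0562
```

Emit:
servo_tool(motion=[0.5,0,0,0,1,0,0,0,1,0,0,0])

```text
time_s: 7.28
ee_pos: [0.6349, 0.009, 0.1067]
eef_rot: [-0.215, 1.571, -0.153]
force: [-1.5, -0.0, -0.4]
grip_width: 0.0557
```

Emit:
servo_tool(motion=[0,0,0,0,0,0,0,0,0,0,0,0,0,0,0,0,-15,0,0,0,-40,0,0,0,-80,0,0,0,-120,0,0,0,-120,0,0,0], gripper=0.85)

```text
time_s: 8.4
ee_pos: [0.6359, 0.0089, 0.2311]
eef_rot: [-0.1, 1.564, -0.038]
force: [0.1, -0.1, -0.5]
grip_width: 0.0798
```

```bash
python3 - <<'E'
from h import *
ja=np.degrees(np.arctan2(-.535,.845));print(ja)
plan(.4057,-.3196,.22,ja)
E
```

```text
-32.33937707974127
t 8.4 pos [0.6359 0.0089 0.2311] jaw 3.52 q1 -2.5 q6 -6.0 w 0.0798
shift [   9.6 -313.8 -250. ]
 roll 35.9 dyaw -35.9 q6 est +/- -6.0 -6.0
 roll 215.9 dyaw -215.9 q6 est +/- -186.0 174.0
 roll -144.1 dyaw 144.1 q6 est +/- 174.0 -186.0
```

Emit:
servo_tool(motion=[0,-20,-16,0,0,-52,-41,4,0,-90,-72,9,0,-130,-104,15,0,-170,-136,20,0,-210,-168,26,0,-250,-200,31,0,-290,-232,35.9,0,-308,-245,35.9,0,-314,-250,35.9,0,-314,-250,35.9,0,-314,-250,35.9], gripper=1)

```text
time_s: 9.9
ee_pos: [0.4051, -0.319, 0.2264]
eef_rot: [2.39, 1.571, 1.826]
force: [0.8, 0.3, 0.3]
grip_width: 0.094
```

```bash
python3 - <<'E'
from h import *
plan(.4057,-.3196,.016,-32.3)
c=cap('wrist');save(c,'w4.png')
c=cap('side');save(c,'side4.png')
W=pts(c);q=W[(abs(W[...,0]-.6349)<.045)&(abs(W[...,1]-.009)<.045)&(W[...,2]>.035)&(W[...,2]<.2)]
print([q[(q[:,2]>a)&(q[:,2]<a+.02)].mean(0).round(4) for a in(.04,.07,.1,.12)],q[:,2].max())
E
```

```text
t 9.9 pos [ 0.4051 -0.319   0.2264] jaw -32.31 q1 -42.3 q6 -10.0 w 0.094
shift [ 2.104e+02 -2.000e-01  8.000e-01]
 roll -0.0 dyaw 0.0 q6 est +/- -14.0 -6.0
 roll 180.0 dyaw -180.0 q6 est +/- -194.0 174.0
 roll -180.0 dyaw 180.0 q6 est +/- 166.0 -186.0<stdin>:6: RuntimeWarning: Mean of empty slice.
  ret = um.true_divide(
Traceback (most recent call last):
ValueError: zero-size array to reduction operation maximum which has no identity
```

View pics/w4.png

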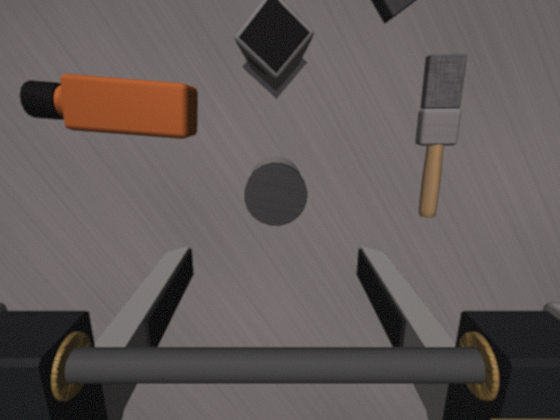

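View pics/side4.png

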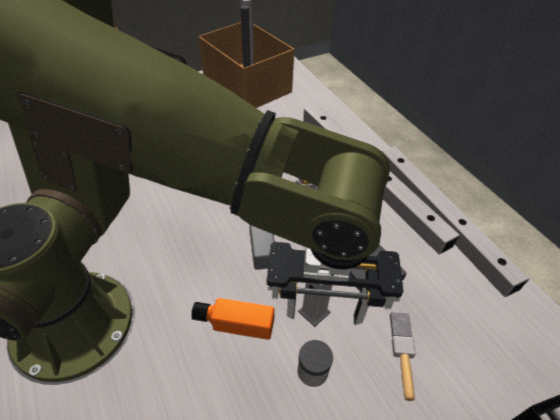

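The wrist view shows the jar at (276,193) px, centred between the fingers, and the post above it at (275,38). The post is outside the finger and body swath. Descending to TCP z of about 0.020.

Emit:
servo_tool(motion=[40,0,0,0,80,0,0,0,120,0,0,0,155,0,0,0,180,0,1,0,195,0,1,0,204,0,1,0,206,0,1,0,206,0,1,0])

```text
time_s: 11.12
ee_pos: [0.4057, -0.3205, 0.021]
eef_rot: [-0.205, 1.57, -0.77]
force: [-0.7, -0.1, -0.4]
grip_width: 0.0941
```

Emit:
servo_tool(motion=[0,0,0,0,0,0,0,0,0,0,0,0,0,0,0,0,0,0,0,0], gripper=0, force=25)

```text
time_s: 11.75
ee_pos: [0.4055, -0.3204, 0.0206]
eef_rot: [-0.378, 1.571, -0.943]
force: [-0.9, 0.7, 1.9]
grip_width: 0.0639
```

```bash
python3 - <<'E'
from h import *
plan(.6469,-.1904,.2,3.5)
E
```

```text
t 11.75 pos [ 0.4055 -0.3204  0.0206] jaw -32.38 q1 -42.4 q6 -10.0 w 0.0639
shift [-179.4  239.1  134.3]
 roll -35.9 dyaw 35.9 q6 est +/- -0.0 -20.0
 roll 144.1 dyaw -144.1 q6 est +/- -180.0 160.0
 roll -215.9 dyaw 215.9 q6 est +/- 180.0 -200.0
```

Opening is 63.9 mm, so the pads are catching only the lid's lower edge. I'll regrip 22 mm higher, centred on the lid.

Emit:
servo_tool(motion=[0,0,0,0,0,0,0,0,-11,0,0,0,-22,0,0,0,-22,0,0,0], gripper=0.85)

```text
time_s: 12.38
ee_pos: [0.4059, -0.3208, 0.0437]
eef_rot: [-0.17, 1.569, -0.735]
force: [0.9, -0.8, -0.2]
grip_width: 0.0803
```

Emit:
servo_tool(motion=[0,0,0,0,0,0,0,0,0,0,0,0,0,0,0,0], gripper=0, force=25)

```text
time_s: 12.88
ee_pos: [0.4053, -0.3203, 0.0422]
eef_rot: [2.973, 1.57, 2.408]
force: [-0.5, -0.3, -0.6]
grip_width: 0.0631
```

Emit:
servo_tool(motion=[-5,0,0,0,-25,0,0,0,-60,0,0,0,-100,0,0,0,-140,0,0,0,-175,0,0,0,-190,0,0,0,-190,0,0,0,-190,0,0,0])

```text
time_s: 14.0
ee_pos: [0.4051, -0.32, 0.2308]
eef_rot: [2.966, 1.568, 2.401]
force: [0.4, 0.6, -2.8]
grip_width: 0.0639
```

```bash
python3 - <<'E'
from h import *
plan(.6469,-.1904,.22,3.5)
c=cap('scene');save(c,'scene5.png')
W=pts(c);q=W[(abs(W[...,0]-.4055)<.045)&(abs(W[...,1]+.32)<.045)&(W[...,2]>.05)&(W[...,2]<.26)]
print(q[:,2].min())
E
```

```text
t 14.0 pos [ 0.4051 -0.32    0.2308] jaw -32.38 q1 -42.4 q6 -10.0 w 0.0639
shift [ 10.6 239.  134.9]
 roll -35.9 dyaw 35.9 q6 est +/- -0.0 -20.0
 roll 144.1 dyaw -144.1 q6 est +/- -180.0 160.0
 roll -215.9 dyaw 215.9 q6 est +/- 180.0 -200.0
0.18685225553579574
```

View pics/scene5.png

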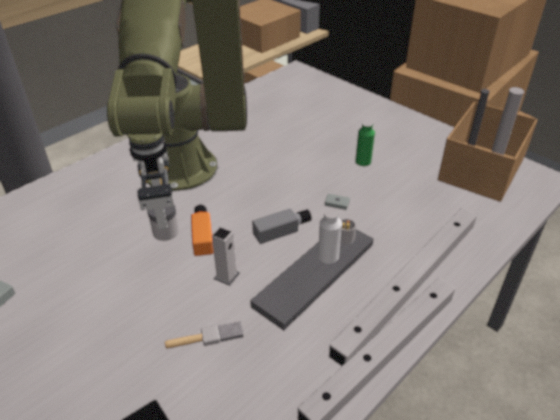

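The can stands on the riser at (330,238) px. The jar is held upright, foot at 0.187 m, above the post top. Carrying it over.

Emit:
servo_tool(motion=[0,10,10,0,0,35,25,-4,0,66,42,-8,0,98,60,-13,0,130,78,-18,0,162,96,-23,0,194,113,-28,0,220,125,-33,0,234,132,-35.9,0,239,135,-35.9,0,239,135,-35.9,0,239,135,-35.9])

```text
time_s: 15.55
ee_pos: [0.6471, -0.1912, 0.2324]
eef_rot: [-3.081, 1.571, -3.021]
force: [-0.2, -0.1, -3.0]
grip_width: 0.0638
```

```bash
python3 - <<'E'
from h import *
plan(.6469,-.1904,.0735,3.5)
c=cap('scene');save(c,'scene6.png')
W=pts(c);q=W[(abs(W[...,0]-.6469)<.045)&(abs(W[...,1]+.19)<.045)&(W[...,2]>.05)&(W[...,2]<.26)]
print(q[:,2].min(),np.percentile(q[:,2],2))
E
```

```text
t 15.55 pos [ 0.6471 -0.1912  0.2324] jaw 3.45 q1 -19.6 q6 -23.0 w 0.0638
shift [158.9   0.8  -0.2]
 roll -0.0 dyaw 0.0 q6 est +/- -26.0 -20.0
 roll 180.0 dyaw -180.0 q6 est +/- -206.0 160.0
 roll -180.0 dyaw 180.0 q6 est +/- 154.0 -200.0
0.1894438175634397 0.1913620794854488
```

View pics/scene6.png

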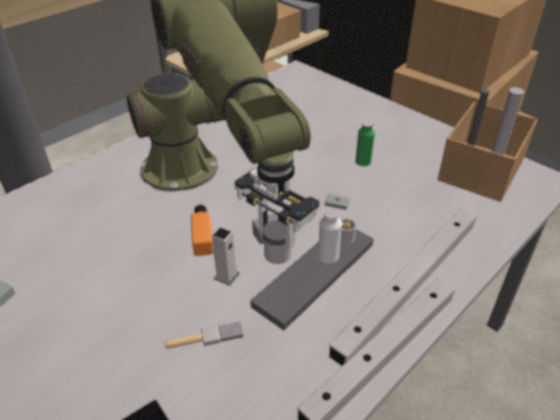

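Emit:
servo_tool(motion=[15,0,0,0,45,0,0,0,85,0,0,0,120,0,0,0,142,0,0,0,152,0,0,0,155,0,0,0,156.5,0,0,0,157.5,0,0,0,158,0,0,0,158,0,0,0])

```text
time_s: 16.98
ee_pos: [0.6475, -0.1908, 0.0747]
eef_rot: [-0.465, 1.57, -0.404]
force: [-0.7, 0.3, -3.2]
grip_width: 0.0635
```

Emit:
servo_tool(motion=[0.5,0,0,0,1,0,0,0,1,0,0,0])

```text
time_s: 17.35
ee_pos: [0.6474, -0.1908, 0.0734]
eef_rot: [2.868, 1.571, 2.929]
force: [-0.6, 0.6, -3.5]
grip_width: 0.0631
```

Emit:
servo_tool(motion=[0.5,0,0,0,1,0,0,0,1,0,0,0])

```text
time_s: 17.73
ee_pos: [0.6474, -0.1908, 0.0724]
eef_rot: [2.622, 1.571, 2.684]
force: [-0.7, 0.1, -3.8]
grip_width: 0.0636
```

Emit:
servo_tool(motion=[0.5,0,0,0,1,0,0,0,1,0,0,0])

```text
time_s: 18.1
ee_pos: [0.6475, -0.1908, 0.0722]
eef_rot: [-0.594, 1.57, -0.532]
force: [-2.2, 1.2, 4.3]
grip_width: 0.0636
```

Contact: the force went from -3.8 to +4.3 N. Release and retreat.

Emit:
servo_tool(motion=[0,0,0,0,0,0,0,0,0,0,0,0,0,0,0,0,-15,0,0,0,-45,0,0,0,-90,0,0,0,-130,0,0,0,-130,0,0,0], gripper=0.85)

```text
time_s: 19.23
ee_pos: [0.6485, -0.1912, 0.2064]
eef_rot: [-0.4, 1.564, -0.338]
force: [0.5, 0.1, 0.7]
grip_width: 0.0797
```

```bash
python3 - <<'E'
from h import *
ax=np.array([np.cos(np.radians(71)),np.sin(np.radians(71))]); g=np.array([.457,.0155])+ax*.070
print(g); plan(g[0],g[1],.2,71-90)
c=cap('side');save(c,'side7.png');W=pts(c)
for n,x,y in[('jar',.6475,-.1908),('can',.6349,.009)]:
    q=W[(abs(W[...,0]-x)<.045)&(abs(W[...,1]-y)<.045)&(W[...,2]>.035)&(W[...,2]<.19)]
    print(n,q[:,2].max(),[q[(q[:,2]>a)&(q[:,2]<a+.015)].mean(0).round(4) for a in(.04,.07,.1,.12)])
E
```

```text
[0.47978977 0.0816863 ]
t 19.23 pos [ 0.6485 -0.1912  0.2064] jaw 3.53 q1 -19.5 q6 -23.1 w 0.0797
shift [   4.6  282.7 -151.7]
 roll 22.5 dyaw -22.5 q6 est +/- -75.0 29.0
 roll 202.5 dyaw -202.5 q6 est +/- -255.0 209.0
 roll -157.5 dyaw 157.5 q6 est +/- 105.0 -151.0
jar 0.10947764398156433 [array([ 0.6276, -0.2069,  0.0476]), array([ 0.629 , -0.2084,  0.0773]), array([ 0.6449, -0.1934,  0.1056]), array([nan, nan, nan])]
can 0.18144760507434923 [array([ 0.6217, -0.0096,  0.0476]), array([ 0.6217, -0.0099,  0.0775]), array([ 0.6216, -0.0092,  0.1073]), array([ 0.6215, -0.0103,  0.1275])]<stdin>:7: RuntimeWarning: Mean of empty slice.
  ret = um.true_divide(
```

View pics/side7.png

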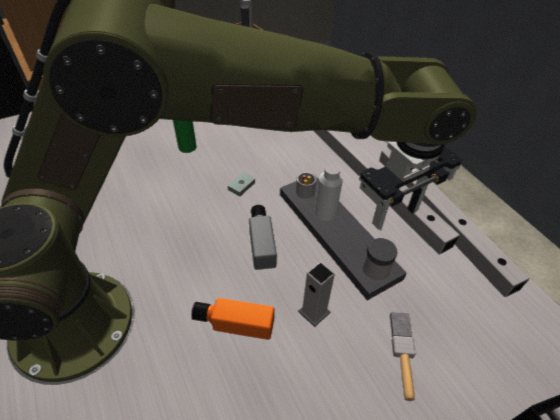

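Both stand upright (can top 0.181 m, jar top 0.109 m). Next I need the bottle's cap profile along its axis before gripping it.

```bash
python3 - <<'E'
from h import *
Ps=[]
for n in['scene0','side0']:
    W=pts(dict(np.load('/tmp/%s.npz'%n))).reshape(-1,3); Ps.append(W)
P=np.vstack(Ps);P=P[np.isfinite(P[:,0])]
for a in (70,71,72):
    ax=np.array([np.cos(np.radians(a)),np.sin(np.radians(a))]);nv=np.array([-ax[1],ax[0]])
    d=P[:,:2]-[.457,.0155];s=d@ax;t=d@nv
    m=(abs(t)<.05)&(abs(s)<.11)&(P[:,2]>.008)&(P[:,2]<.07)
    if a==71:
        for b in np.arange(-.1,.1,.008):
            k=m&(s>=b)&(s<b+.008)
            if k.sum()>3: print(round(b,3),k.sum(),'t',t[k].min().round(3),t[k].max().round(3),'zmax',P[k,2].max().round(3))
    k=m&(s>-.07)&(s<.03)&(P[:,2]>.05);
    # slope of body mid
    e=[]
    for b in np.arange(-.07,.03,.01):
        kk=k&(s>=b)&(s<b+.01); e.append((np.percentile(t[kk],3)+np.percentile(t[kk],97))/2)
    print(a,np.polyfit(np.arange(-.065,.035,.01),e,1),np.mean(e))
E
```

```text
70 [ 0.00470413 -0.00032534] -0.0004194255317997468
-0.092 39 t -0.022 0.021 zmax 0.052
-0.084 426 t -0.028 0.028 zmax 0.057
-0.076 127 t -0.028 0.028 zmax 0.058
-0.068 135 t -0.03 0.028 zmax 0.058
-0.06 142 t -0.03 0.028 zmax 0.059
-0.052 129 t -0.03 0.028 zmax 0.058
-0.044 128 t -0.029 0.028 zmax 0.06
-0.036 136 t -0.029 0.027 zmax 0.059
-0.028 124 t -0.028 0.027 zmax 0.059
-0.02 127 t -0.029 0.025 zmax 0.058
-0.012 137 t -0.029 0.027 zmax 0.058
-0.004 120 t -0.031 0.028 zmax 0.059
0.004 118 t -0.029 0.025 zmax 0.058
0.012 129 t -0.031 0.027 zmax 0.059
0.02 125 t -0.03 0.03 zmax 0.059
0.028 108 t -0.031 0.025 zmax 0.059
0.036 51 t -0.028 0.024 zmax 0.056
0.044 26 t -0.019 0.008 zmax 0.048
0.052 86 t -0.021 0.019 zmax 0.048
0.06 73 t -0.023 0.017 zmax 0.051
0.068 61 t -0.021 0.017 zmax 0.049
0.076 67 t -0.023 0.018 zmax 0.053
0.084 15 t -0.017 0.011 zmax 0.046
71 [-0.00923025 -0.00027694] -9.233719509916163e-05
72 [-0.02877535 -0.00022789] 0.00034761715240730904
```

Emit:
servo_tool(motion=[-20,0,0,0,-30,20,-11,0,-30,55,-30,2,-30,95,-51,5,-30,135,-73,8,-30,175,-94,12,-30,215,-115,16,-30,250,-134,20,-30,273,-147,22.5,-30,282,-152,22.5,-30,282,-152,22.5,-30,282,-152,22.5], gripper=1)

```text
time_s: 20.78
ee_pos: [0.4787, 0.0807, 0.2312]
eef_rot: [-2.436, 1.57, -2.767]
force: [-0.5, -0.4, -0.5]
grip_width: 0.0941
```

```bash
python3 - <<'E'
from h import *
plan(.4795,.0807,.009,-19.3)
c=cap('wrist');save(c,'w8.png')
c=cap('side');save(c,'side8.png')
E
```

```text
t 20.77 pos [0.4787 0.0807 0.2312] jaw -18.98 q1 5.2 q6 24.2 w 0.0941
shift [222.2   0.3   0.8]
 roll 0.3 dyaw -0.3 q6 est +/- 20.0 29.0
 roll 180.3 dyaw -180.3 q6 est +/- -160.0 209.0
 roll -179.7 dyaw 179.7 q6 est +/- 200.0 -151.0
```

View pics/w8.png

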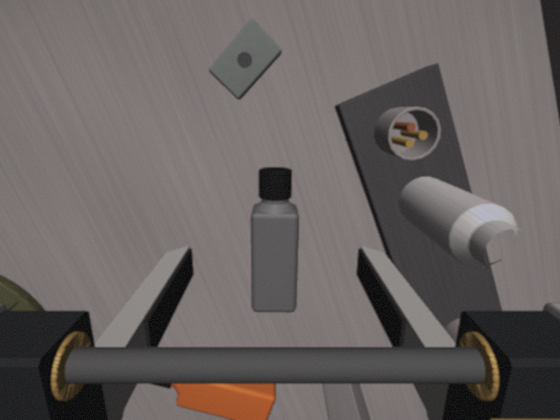

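The bottle (275,255) and its cap (275,183) line up with the finger centre line, and the can is well clear. Descending to the cap.

Emit:
servo_tool(motion=[20,0,0,0,60,0,0,0,105,0,0,0,150,0,0,0,185,0,0,0,207,0,0,0,217,0,1,0,221,0,1,0,221,0,1,0], gripper=1)

```text
time_s: 22.0
ee_pos: [0.4797, 0.0809, 0.0109]
eef_rot: [0.437, 1.57, 0.106]
force: [0.1, -0.2, 0.8]
grip_width: 0.0938
```

Emit:
servo_tool(motion=[0,0,0,0,0,0,0,0,0,0,0,0,0,0,0,0,0,0,0,0,0,0,0,0], gripper=0, force=10)

```text
time_s: 22.75
ee_pos: [0.4793, 0.081, 0.0104]
eef_rot: [-3.044, 1.571, 2.908]
force: [-0.7, -0.1, 0.2]
grip_width: 0.0377
```

Emit:
servo_tool(motion=[-10,-2,0,0,-20,-5,0,0,-30,-8,0,0,-40,-12,0,0,-49,-17,0,0,-58,-22,0,0,-66,-28,0,0,-75,-34,0,0,-75,-34,0,0])

```text
time_s: 23.88
ee_pos: [0.4685, 0.0485, 0.0861]
eef_rot: [0.422, 1.57, 0.09]
force: [0.4, 1.0, -0.7]
grip_width: 0.0374
```

```bash
python3 - <<'E'
from h import *
plan(.4795,.0807,.009,-19.3)
c=cap('scene');save(c,'scene9.png')
c=cap('side');save(c,'side9.png')
E
```

```text
t 23.88 pos [0.4685 0.0485 0.0861] jaw -19.01 q1 1.5 q6 20.5 w 0.0374
shift [77.2 34.  -0.2]
 roll 0.3 dyaw -0.3 q6 est +/- 12.0 29.0
 roll 180.3 dyaw -180.3 q6 est +/- -168.0 209.0
 roll -179.7 dyaw 179.7 q6 est +/- 192.0 -151.0
```

View pics/scene9.png

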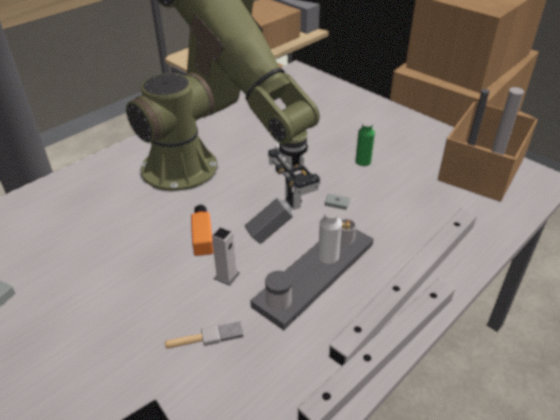

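View pics/side9.png

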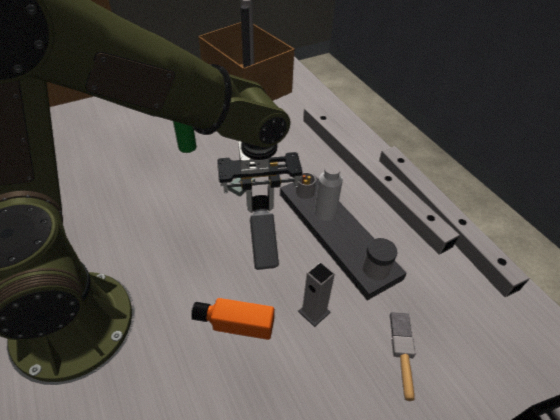

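The scene view shows the bottle tilting about 30° with its base on the bench at (262,235). The base is pivoting as planned, so I'll continue the arc.

Emit:
servo_tool(motion=[-7,-6,0,0,-15,-14,0,0,-22,-22,0,0,-29,-30,0,0,-34,-39,0,0,-39,-48,0,0,-43,-57,0,0,-47,-66,0,0,-50,-76,0,0,-53,-86,0,0,-55,-96,0,0,-56,-106,0,0,-57,-120,0,0,-57,-133,0,0,-56,-141,0,0,-55,-147,0,0,-55,-147,0,0,-55,-147,0,0])

```text
time_s: 26.22
ee_pos: [0.4205, -0.09, 0.1404]
eef_rot: [2.025, 1.571, 1.694]
force: [-0.1, 0.0, -2.7]
grip_width: 0.0379
```

```bash
python3 - <<'E'
from h import *
plan(.4795,.0807,.009,-19.3)
for n in['scene','side']:
    c=cap(n);save(c,n+'10.png');np.savez('/tmp/%s10.npz'%n,**c)
    W=pts(c);q=W[(abs(W[...,0]-.42)<.06)&(abs(W[...,1]+.09)<.06)&(W[...,2]>.012)&(W[...,2]<.12)]
    for a in(.015,.045,.075,.1): 
        w=q[(q[:,2]>a)&(q[:,2]<a+.012)];print(n,a,w.mean(0).round(4),w.min(0).round(3),w.max(0).round(3))
E
```

```text
t 26.23 pos [ 0.4205 -0.09    0.1404] jaw -18.96 q1 -17.0 q6 2.0 w 0.0379
shift [131.4 180.6   0.3]
 roll 0.3 dyaw -0.3 q6 est +/- -25.0 29.0
 roll 180.3 dyaw -180.3 q6 est +/- -205.0 209.0
 roll -179.7 dyaw 179.7 q6 est +/- 155.0 -151.0
scene 0.015 [ 0.4339 -0.1324  0.0209] [ 0.431 -0.14   0.015] [ 0.439 -0.123  0.027]
scene 0.045 [ 0.4357 -0.1263  0.0518] [ 0.429 -0.14   0.047] [ 0.442 -0.111  0.056]
scene 0.075 [ 0.4239 -0.1263  0.082 ] [ 0.376 -0.145  0.076] [ 0.444 -0.1    0.087]
scene 0.1 [ 0.4263 -0.1258  0.1056] [ 0.381 -0.146  0.1  ] [ 0.449 -0.091  0.112]
side 0.015 [ 0.3826 -0.1195  0.0226] [ 0.379 -0.131  0.021] [ 0.385 -0.114  0.026]
side 0.045 [ 0.3782 -0.1406  0.0518] [ 0.374 -0.15   0.045] [ 0.384 -0.116  0.057]
side 0.075 [ 0.3958 -0.142   0.0814] [ 0.378 -0.15   0.075] [ 0.431 -0.102  0.087]
side 0.1 [ 0.4031 -0.134   0.1058] [ 0.381 -0.145  0.1  ] [ 0.43  -0.088  0.112]
```

View pics/scene10.png

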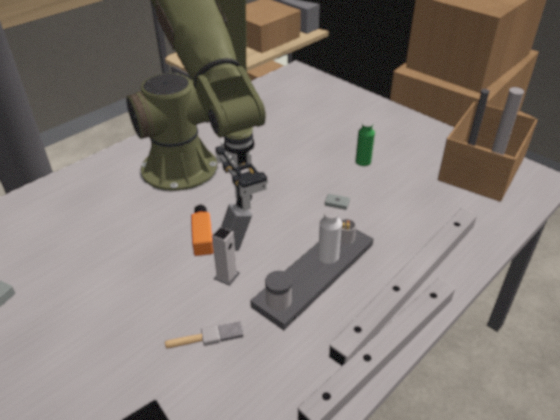

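View pics/side10.png

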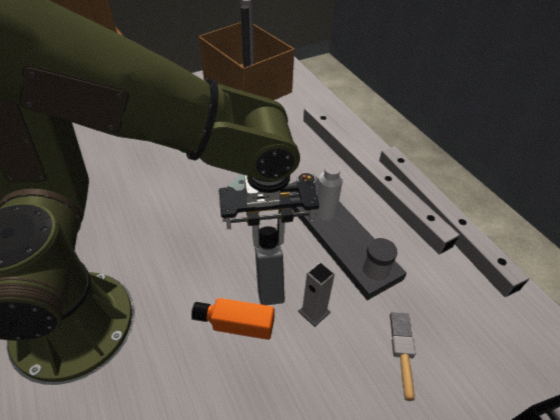

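The bottle is off the bench and still leaning about 15–20°, held by pad friction. It is only millimetres up, so I'll ease the grip and let it swing to vertical.

Emit:
servo_tool(motion=[0,0,0,0,0,0,0,0,0,0,0,0,0,0,0,0], gripper=0, force=5)

```text
time_s: 26.82
ee_pos: [0.4205, -0.0901, 0.1405]
eef_rot: [0.347, 1.571, 0.016]
force: [0.0, 0.7, -2.1]
grip_width: 0.0378
```

```bash
cat > bt.py <<'E'
from h import *
import sys
def tilt(tag,cx,cy,z0,z1):
    ax=np.array([np.cos(np.radians(71)),np.sin(np.radians(71))]);nv=np.array([-ax[1],ax[0]])
    for n in['scene','side']:
        c=cap(n);save(c,n+tag+'.png');np.savez('/tmp/%s%s.npz'%(n,tag),**c)
        W=pts(c).reshape(-1,3);d=W[:,:2]-[cx,cy];s=d@ax;t=d@nv;z=W[:,2]
        m=(abs(s)<.075)&(abs(t)<.033)&(z>z0)&(z<z1)
        print(n,'zmin',z[m].min().round(4))
        f=[]
        for a in np.arange(z0,z1-.01,.014):
            k=m&(z>=a)&(z<a+.014)
            if k.sum()<8: continue
            # face toward -axis: use points in middle of t
            kk=k&(t<np.percentile(t[k],85)) 
            print(' z',round(a+.007,3),k.sum(),'s',np.percentile(s[k],[3,20,50]).round(4),'t',np.percentile(t[k],[3,50,97]).round(4))
if __name__=='__main__': tilt(sys.argv[1],*map(float,sys.argv[2:]))
E
python3 bt.py 11 .4205 -.09 .006 .12
```

```text
scene zmin 0.0061
 z 0.013 58 s [-0.0425 -0.0336 -0.0157] t [-0.0293 -0.0258  0.0068]
 z 0.027 70 s [-0.041  -0.0327 -0.0188] t [-0.0298 -0.0262 -0.0208]
 z 0.041 75 s [-0.0402 -0.0357 -0.0184] t [-0.0297 -0.0256 -0.0155]
 z 0.055 82 s [-0.0389 -0.036  -0.018 ] t [-0.0301 -0.0261  0.0125]
 z 0.069 101 s [-0.0383 -0.0365 -0.0214] t [-0.03   -0.0249  0.0158]
 z 0.083 104 s [-0.0362 -0.0345 -0.023 ] t [-0.0304 -0.0248  0.0183]
 z 0.097 107 s [-0.034  -0.032  -0.0201] t [-0.03   -0.0252  0.0206]
 z 0.111 107 s [-0.0323 -0.0305 -0.0154] t [-0.0297 -0.0251  0.0139]
side zmin 0.0091
 z 0.013 58 s [-0.0467 -0.0457 -0.0448] t [-0.0248  0.0021  0.026 ]
 z 0.027 105 s [-0.0457 -0.0448 -0.0434] t [-0.026   0.001   0.0261]
 z 0.041 110 s [-0.0435 -0.0428 -0.0416] t [-0.0255  0.0006  0.0261]
 z 0.055 109 s [-0.0417 -0.0408 -0.0396] t [-0.026   0.0047  0.0261]
 z 0.069 110 s [-0.0402 -0.0388 -0.0379] t [-0.0238  0.0025  0.0261]
 z 0.083 121 s [-0.0388 -0.0371 -0.0359] t [-0.0258  0.0005  0.026 ]
 z 0.097 122 s [-0.0357 -0.0349 -0.0336] t [-0.0244  0.0019  0.0261]
 z 0.111 127 s [-0.0341 -0.0329 -0.0318] t [-0.0255  0.0018  0.0261]
```

View pics/side11.png

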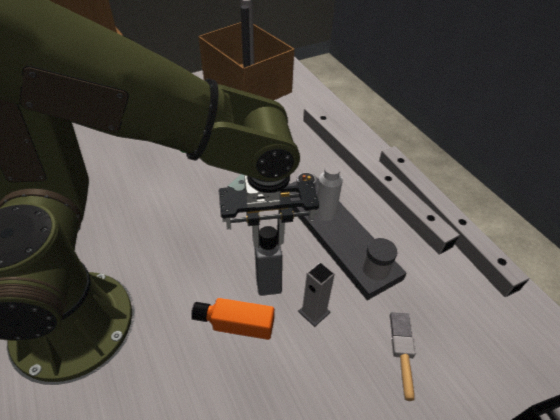

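Tilt is now about 7.5°, slope 0.13 on the front face, and the foot is about 3 mm above the bench. I'll lower to touch, then shift back over the foot.

Emit:
servo_tool(motion=[1,0,0,0,2,0,0,0,3,0,0,0,4,0,0,0,4.5,-3,0,0,5,-7,0,0,5,-11,0,0,5,-15,0,0,5,-19,0,0,5,-19,0,0])

```text
time_s: 28.18
ee_pos: [0.4141, -0.1083, 0.1352]
eef_rot: [-3.108, 1.57, 2.844]
force: [-0.1, -0.8, -3.4]
grip_width: 0.0384
```

```bash
python3 bt.py 12 .4145 -.108 .006 .12
```

```text
scene zmin 0.0066
 z 0.013 54 s [-0.0249 -0.016   0.0002] t [-0.03   -0.0258 -0.0218]
 z 0.027 63 s [-0.024  -0.0151 -0.0036] t [-0.0295 -0.0262 -0.0218]
 z 0.041 64 s [-0.0238 -0.0156 -0.0021] t [-0.0298 -0.0261 -0.0235]
 z 0.055 73 s [-0.0738 -0.0242 -0.007 ] t [-0.0295 -0.0255  0.03  ]
 z 0.069 77 s [-0.0281 -0.0206 -0.0058] t [-0.0296 -0.0259  0.0183]
 z 0.083 90 s [-0.0278 -0.0255 -0.0046] t [-0.0294 -0.0255  0.0152]
 z 0.097 98 s [-0.028  -0.0264 -0.0094] t [-0.0305 -0.0246  0.0135]
 z 0.111 100 s [-0.0272 -0.0254 -0.0112] t [-0.0306 -0.0246  0.0117]
side zmin 0.0068
 z 0.013 80 s [-0.0317 -0.0308 -0.03  ] t [-0.0246  0.0038  0.0265]
 z 0.027 89 s [-0.0315 -0.0304 -0.0295] t [-0.0237  0.0017  0.0264]
 z 0.041 90 s [-0.031  -0.0302 -0.0294] t [-0.0233  0.0018  0.0264]
 z 0.055 102 s [-0.0743 -0.0298 -0.0286] t [-0.0247  0.0039  0.0304]
 z 0.069 109 s [-0.0303 -0.0294 -0.0284] t [-0.0244  0.0039  0.0265]
 z 0.083 98 s [-0.0297 -0.0289 -0.028 ] t [-0.0262  0.0006  0.0264]
 z 0.097 110 s [-0.0298 -0.0287 -0.0279] t [-0.0237  0.0029  0.0265]
 z 0.111 108 s [-0.0292 -0.0282 -0.0273] t [-0.0252  0.002   0.0263]
```

Slope is now 1.5°. I'll seat it on the bench with the light grip, then tighten and lift.

Emit:
servo_tool(motion=[0.5,0,0,0,1,-1,0,0,1.5,-1,0,0,2,-1,0,0,2,-1,0,0])

```text
time_s: 28.9
ee_pos: [0.4144, -0.1093, 0.1341]
eef_rot: [-0.191, 1.569, -0.522]
force: [-2.4, -1.7, 7.4]
grip_width: 0.0377
```

Emit:
servo_tool(motion=[0,0,0,0,0,0,0,0,0,0,0,0,-5,0,0,0,-20,0,0,0,-50,0,0,0,-80,0,0,0,-100,0,0,0,-110,0,0,0,-110,0,0,0], gripper=0, force=22)

```text
time_s: 30.15
ee_pos: [0.414, -0.1091, 0.2438]
eef_rot: [-0.02, 1.57, -0.351]
force: [-0.5, -0.3, -4.2]
grip_width: 0.0374
```

```bash
python3 - <<'E'
from h import *
plan(.6407,-.0906,.2454,3.5)
E
python3 bt.py 13 .4145 -.109 .08 .23
```

```text
t 30.15 pos [ 0.414  -0.1091  0.2438] jaw -18.98 q1 -19.7 q6 -0.7 w 0.0374
shift [ -1.4  91.2 208.3]
 roll -22.5 dyaw 22.5 q6 est +/- 10.0 -12.0
 roll 157.5 dyaw -157.5 q6 est +/- -170.0 168.0
 roll -202.5 dyaw 202.5 q6 est +/- 190.0 -192.0
scene zmin 0.1103
 z 0.115 47 s [-0.028  -0.0241 -0.0071] t [-0.0292 -0.0239  0.0206]
 z 0.129 107 s [-0.029  -0.0273 -0.0098] t [-0.0302 -0.0249  0.0124]
 z 0.143 100 s [-0.0285 -0.0271 -0.0102] t [-0.029  -0.025   0.0113]
 z 0.157 109 s [-0.0285 -0.0269 -0.0087] t [-0.0292 -0.0246  0.0142]
 z 0.171 106 s [-0.0278 -0.0264 -0.0108] t [-0.0299 -0.0248  0.0193]
 z 0.185 105 s [-0.0278 -0.0267 -0.0126] t [-0.0292 -0.0254  0.0158]
 z 0.199 114 s [-0.0272 -0.026  -0.0092] t [-0.029  -0.0246  0.0121]
 z 0.213 115 s [-0.0273 -0.026  -0.0071] t [-0.0283 -0.0243  0.0167]
side zmin 0.1109
 z 0.115 58 s [-0.0305 -0.0294 -0.0286] t [-0.0243  0.0016  0.0274]
 z 0.129 109 s [-0.0305 -0.0297 -0.0287] t [-0.022   0.0047  0.0274]
 z 0.143 121 s [-0.0303 -0.0292 -0.0285] t [-0.0248  0.0025  0.0273]
 z 0.157 124 s [-0.0296 -0.0291 -0.0284] t [-0.0234  0.0037  0.0273]
 z 0.171 126 s [-0.03   -0.0286 -0.0279] t [-0.0237  0.0027  0.0273]
 z 0.185 131 s [-0.0296 -0.0287 -0.0278] t [-0.0229  0.003   0.0272]
 z 0.199 142 s [-0.0293 -0.0285 -0.0276] t [-0.0243  0.0039  0.0271]
 z 0.213 149 s [-0.029  -0.028  -0.0272] t [-0.0239  0.0028  0.0271]
```

View pics/scene13.png

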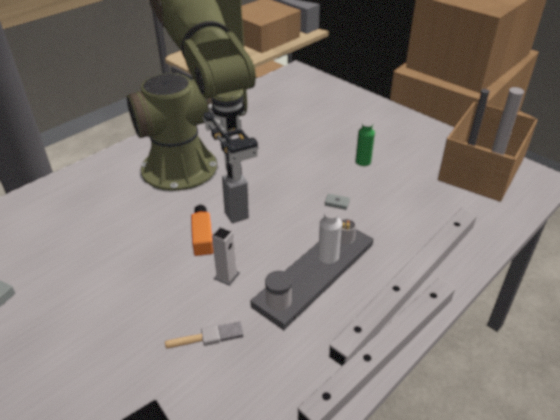

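The bottle hangs upright (slope under 1°), foot at 0.110 m, at (235,198) px. I'll raise it another 50 mm and carry it between the jar and the can.

Emit:
servo_tool(motion=[-20,0,0,0,-45,3,8,0,-50,13,30,0,-50,25,58,-4,-50,38,88,-9,-50,51,118,-14,-50,64,148,-18,-50,77,176,-22.5,-50,86,197,-22.5,-50,90,206,-22.5,-50,91,208,-22.5,-50,91,208,-22.5,-50,91,208,-22.5])

```text
time_s: 31.88
ee_pos: [0.6399, -0.0908, 0.2938]
eef_rot: [-0.284, 1.57, -0.223]
force: [0.2, -1.0, -3.2]
grip_width: 0.0378
```

```bash
python3 - <<'E'
from h import *
plan(.6407,-.0906,.1641,3.5)
for n in['scene','side']:
    c=cap(n);save(c,n+'14.png');W=pts(c)
    q=W[(abs(W[...,0]-.64)<.045)&(abs(W[...,1]+.09)<.045)&(W[...,2]>.12)&(W[...,2]<.26)];print(q[:,2].min())
E
```

```text
t 31.88 pos [ 0.6399 -0.0908  0.2938] jaw 3.51 q1 -11.3 q6 -14.8 w 0.0378
shift [1.297e+02 1.000e-01 8.000e-01]
 roll 0.0 dyaw -0.0 q6 est +/- -18.0 -12.0
 roll 180.0 dyaw -180.0 q6 est +/- -198.0 168.0
 roll -180.0 dyaw 180.0 q6 est +/- 162.0 -192.0
0.16069259253203425
0.16251900355142768
```

View pics/scene14.png

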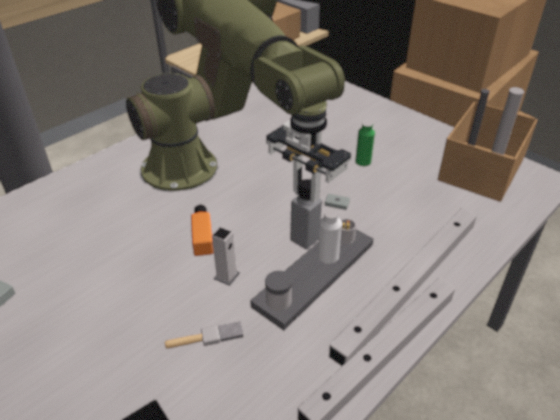

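View pics/side14.png

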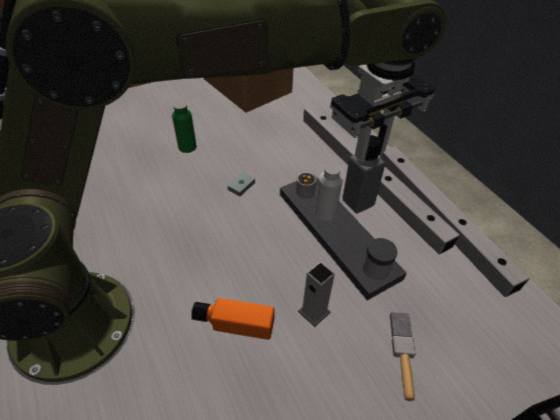

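The bottle is upright over the riser, between the can and the jar. Expected contact is about 129.5 mm down. I'll drop 127 mm, then creep.

Emit:
servo_tool(motion=[15,0,1,0,40,0,1,0,70,0,1,0,98,0,1,0,115,0,1,0,122,0,1,0,125,0,1,0,126.5,0,1,0,127.5,0,1,0,127.5,0,1,0])

```text
time_s: 33.22
ee_pos: [0.6413, -0.0906, 0.1662]
eef_rot: [-0.323, 1.57, -0.262]
force: [0.7, 0.2, -3.7]
grip_width: 0.038
```

Emit:
servo_tool(motion=[0.5,0,0,0,1,0,0,0,1,0,0,0])

```text
time_s: 33.6
ee_pos: [0.6412, -0.0906, 0.1649]
eef_rot: [2.479, 1.571, 2.541]
force: [-0.2, 0.9, -3.7]
grip_width: 0.0376
```

Emit:
servo_tool(motion=[0.5,0,0,0,1,0,0,0,1,0,0,0])

```text
time_s: 33.98
ee_pos: [0.6414, -0.0907, 0.1643]
eef_rot: [-0.363, 1.57, -0.301]
force: [0.1, -0.2, 0.1]
grip_width: 0.038
```

Contact: the weight is off the tool. I'll ease the grip so it seats flat, then release and lift.

Emit:
servo_tool(motion=[0,0,0,0,0,0,0,0], gripper=0, force=4)

```text
time_s: 34.22
ee_pos: [0.6413, -0.0907, 0.1642]
eef_rot: [-0.53, 1.57, -0.469]
force: [-1.5, -1.1, 2.5]
grip_width: 0.0379
```

Emit:
servo_tool(motion=[0,0,0,0,0,0,0,0,0,0,0,0,0,0,0,0,-10,0,0,0,-35,0,0,0,-70,0,0,0,-90,0,0,0,-90,0,0,0], gripper=0.7)

```text
time_s: 35.35
ee_pos: [0.6417, -0.0907, 0.256]
eef_rot: [-0.257, 1.567, -0.196]
force: [-0.6, -0.7, -0.7]
grip_width: 0.0664
```

Emit:
servo_tool(motion=[0,0,-30,0,0,0,-70,0,0,0,-120,0,0,0,-170,0,0,0,-220,0,0,0,-250,0,0,0,-250,0,0,0,-250,0])

```text
time_s: 36.35
ee_pos: [0.3922, -0.106, 0.2537]
eef_rot: [2.587, 1.571, 2.648]
force: [-0.1, 0.7, 0.2]
grip_width: 0.0656
```

```bash
cat > fin.py <<'E'
from h import *
from scipy.optimize import least_squares
P=[]
for n in['scene','side']:
    c=cap(n);save(c,n+'15.png');W=pts(c).reshape(-1,3);P.append(W[np.isfinite(W[:,0])])
P=np.vstack(P)
def sel(x,y,r,z0,z1): return P[(np.hypot(P[:,0]-x,P[:,1]-y)<r)&(P[:,2]>z0)&(P[:,2]<z1)]
th=np.radians(3.5)
def st(p): d=np.array(p[:2])-[.638,-.0457]; return (np.array([np.cos(th)*d[0]+np.sin(th)*d[1],-np.sin(th)*d[0]+np.cos(th)*d[1]])).round(4)
def circ(n,x,y,r,z0,z1):
    Q=sel(x,y,r+.015,z0,z1); s=least_squares(lambda p:np.hypot(Q[:,0]-p[0]-p[2]*(Q[:,2]-(z0+z1)/2),Q[:,1]-p[1]-p[3]*(Q[:,2]-(z0+z1)/2))-r,[x,y,0,0],loss='soft_l1',f_scale=.002)
    print(n,len(Q),s.x.round(4),'stand',st(s.x),'top',np.percentile(sel(x,y,r,z0,.3)[:,2],99).round(4))
circ('can',.635,.009,.028,.04,.145)
circ('jar',.6475,-.191,.031,.036,.085)
circ('tin',.6233,.094,.025,.036,.074)
# bottle: all points per height
Q=sel(.641,-.091,.05,.035,.15);
for a in(.04,.06,.08,.1,.12,.135):
    k=Q[(Q[:,2]>a)&(Q[:,2]<a+.015)]; r=cv2.minAreaRect((k[:,:2]*1000).astype(np.float32)); print(a,len(k),np.round(r[0],1),np.round(r[1],1),round(r[2],1),st(np.array(r[0])/1000))
print('btop',np.percentile(sel(.641,-.091,.02,.15,.3)[:,2],99))
for n,x,y,r,z0,z1 in[('magnet',.493,.213,.06,.010,.03),('brush',.595,-.37,.12,.010,.05),('post',.475,-.211,.05,.15,.17)]:
    q=sel(x,y,r,z0,z1);q=q[~((q[:,1]>-.25)&(n=='brush'))];print(n,cv2.minAreaRect((q[:,:2]*1000).astype(np.float32)))
E
python3 fin.py
```

```text
can 1296 [0.6341 0.0089 0.0032 0.0028] stand [-0.0005  0.0548] top 0.1798
jar 710 [ 0.6466 -0.1902  0.0059 -0.0013] stand [-0.0002 -0.1447] top 0.1086
tin 481 [ 0.6228  0.0942 -0.0384 -0.0267] stand [-0.0066  0.1405] top 0.0861
0.04 236 [640.7 -93.9] [57.8 56.5] 4.6 [-0.0003 -0.0483]
0.06 252 [640.9 -95. ] [56.9 53.2] 4.2 [-0.0001 -0.0494]
0.08 247 [640.9 -95.8] [56.8 54. ] 2.6 [-0.0002 -0.0502]
0.1 255 [640.7 -93.9] [57.2 56.5] 4.8 [-0.0002 -0.0483]
0.12 265 [640.7 -95.3] [58.1 53.4] 2.7 [-0.0003 -0.0496]
0.135 292 [641.2 -95.7] [57.4 53.2] 6.2 [ 0.0001 -0.0501]
btop 0.20340352685462454
magnet ((493.298828125, 215.74008178710938), (70.06171417236328, 54.5850944519043), 28.38705825805664)
brush ((587.5078735351562, -377.15509033203125), (182.43930053710938, 45.311676025390625), 59.452842712402344)
post ((474.7971496582031, -209.53765869140625), (43.15253829956055, 43.53495407104492), 16.19853401184082)
```

View pics/scene15.png

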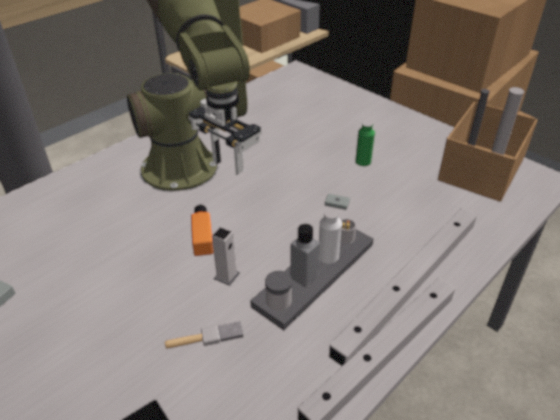

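View pics/side15.png

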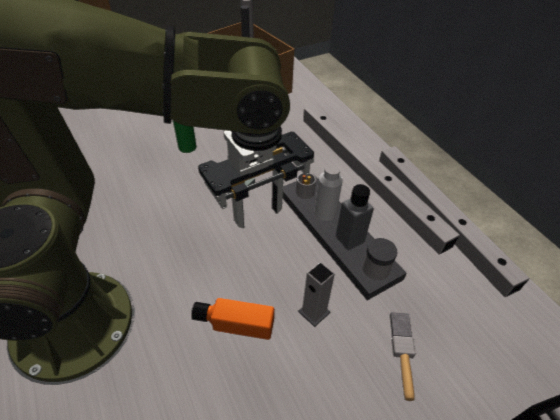

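The final views show the can (330,238), the bottle with cap up (304,255) and the jar (278,290) all standing on the riser. The gripper is clear. The fits put all three well inside the limits, so I'm handing in.

```bash
python3 -c "
from station import ctrl
print(ctrl.hand_in())"
```

```text
the job is handed in; nothing more can be done
None
```

The bottle (cap up), the spray can and the jar all stand on the riser beside the tin. I handed the job in at about 36.5 s; no verdict is reported.

I carried the can and the jar upright. I tipped the bottle up by its cap on the bench, using a loose grip, then carried it over. Each was lowered in steps of about 0.5 mm until it touched, and the highest contact force I read on the riser was about 4 N.

**Last checks, in the riser's frame:**

| Item | x (mm) | y (mm) | Other |
|---|---|---|---|
| Can | about 0 | 55 | tilt about 0.004 rad, top at 0.180 m |
| Jar | about 0 | -145 | tilt about 0.006 rad, top at 0.109 m |
| Bottle | about 0 | -49 | body outline upright, top at about 0.203 m, so 3 mm above the nominal 0.200 |

- **Tin:** it was within about 1 mm of its starting position.
- **Post:** its fit moved about 1.4 mm, which is measurement noise since it is fixed. I saw no contact with it.
- **Magnet and brush:** they look unmoved in both views. I fitted them only at the end, and those fits are rough.

**Things that did not go to plan:**
- **Jar:** the first grip caught only the lid's lower edge, so I regripped higher before lifting.
- **Bottle:** it came slightly off the bench while tipping and leaned. I eased the grip and seated it upright again.
- **Tin fit:** the tilt fit reads about 0.04 rad and the top about 6 mm high. I put this down to stray points from the can next to it, but did not check further.

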